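# Set up the repair easel and hold it upright

## Robot

A 6-joint arm with a two-finger parallel gripper is mounted at the origin on the work surface. World frame = base frame: x ahead of the robot, y to its left, z up, the work surface at z = 0. Lengths are in m, angles in degrees, forces in N, time in s.
With the tool pointing down it reaches from about 0.425 to 0.925 m from the base axis. Payload 12.5 kg.
Tool frame: the origin (TCP) lies midway between the tips of the shut fingers; the grasp point (between the pads) lies 19 mm behind it; y points along the fingers, z is the direction in which the jaws open and shut, and the axes are right-handed (so a half turn about y gives the same grasp; the last joint's range is limited). The gripper opens to 85 mm and grips with 20 to 120 N. Pads are 22 mm wide; open, the fingers measure 114 mm over their backs; the gripper's body (76 mm by 85 mm) begins 54 mm behind the grasp point. The pads swing forward as they close: fully open they stand 13 mm farther back than shut.
Start: joints at [-76.295, 28.126, 89.318, -0, 62.55, -6.05], TCP at [0.211, -0.588, 0.231] pointing down, gripper open.
Joint ranges: [-177.58, 177.58], [-47.91, 125.51], [2.72, 160], [-65.01, 245.01], [3.68, 167.84], [-153.87, 153.87]. Speed limits (degrees/s): [127.2, 127.2, 159.86, 180, 180, 180].

## Interface

Orientations are given as [roll, pitch, yaw] about the fixed x, y, z axes, in that order (R = Rz(yaw) Ry(pitch) Rx(roll)).
In Python, from rig import arm gives the robot as it stands.
- The arm moves only by the tool play_rows, never from a script. Its argument "deltas" is a list of rows, each a list of 7 numbers: the turn, a rotation vector about the tool's x, y, z in degrees, then the shift along the tool's x, y, z in cm, then the closure, from 0 (fully open) to 1 (shut). In form: [[rx, ry, rz, x, y, z, hand], ...]. A call has 1 to 8 rows; each row is the pose to reach, as a shift and turn from the pose commanded when the call began, along the tool's axes at that moment; what a row does not reach only later rows make up. A row lasts 1/10 s, in which the tool goes at most 50 mm and 8.59 degrees, less where a joint would pass 70% of its speed; a pose out of reach is approached as far as the arm can. A call with a gripper value outside its range is refused whole. The fingers move at their own pace and stop on an object; "force" is the grip in N (left out, the last holds). Time passes only in rows, so rows that repeat a pose let the fingers close. It gives the time, the measured TCP pose, the force and the opening at its end, in the units of the state.
- arm.observe(): the state, without advancing time (a new reading comes with each control period).
- arm.read_camera(name): name is "scene" or "top" or "wrist"; returns the picture (400x640x3 uint8, red, green, blue); there is no depth.
- arm.camera_model(name): a dict with "fx", "fy", "cx", "cy" (pixels), "extrinsics" (4x4, takes a point from camera to world coordinates). Camera axes: x right, y down, z forward; pixel columns grow to the right and rows downward; lengths in m; the calibration is good to about 2 mm. A picture is of the moment at which its call begins: read the wrist's pose just before it. camera_model takes no time and is no camera call; for the wrist camera it gives the pose at the moment of the call.
- arm.sign_off(): hands the job in, once; it reports no verdict.
The state is a dict: "t": time; "joints": joint angles; "joint_velocities": joint speeds; "effort": joint torques, N m; "tool_pos": TCP position; "eef_rot": TCP orientation; "contact_force": force on the tool from outside, world axes, zero at the start; "ft_torque": the same for the moment, N m; "finger_gap": opening from 0.0 (shut) to 1.0 (fully open).
Only numpy, scipy, OpenCV 4.12 (cv2) and the standard library are available. Lean on these libraries where they do the work, as an engineer would, in place of code of your own. Each camera call takes 0.05 s, during which the arm holds its last target.

## Task

Get the display-repair easel ready: first turn the lock collar clockwise (seen from above) until its pointer lines up with the raised locked mark, then flip the kickstand down past its over-centre point so that it snaps fully down. Then take the leaning frame by its top handle bar, bring it upright and finish while still holding it upright, because it tips over if let go. Leave the tape roll, screwdriver and bottle where they are.

Things in the scene. Friction and masses are not known exactly. Their poses are not given: they have to be found in the camera images.
- stand: Fixed dark steel base of the easel, 12 mm thick. Origin: on the bench surface, midway along the frame's hinge. x runs along the hinge (frame 180 mm wide), y points level to the kickstand and collar side, z up. Place and yaw vary; it never moves. Two thin rubber-tipped posts (x = +-70, y = -60 to -91 mm, 140 mm high) carry the leaning frame.
- frame_hinge (a point): Middle of the frame's hinge line, 30 mm above the bench, above the stand's origin. The hinge runs along the stand's x axis.
- frame (a joint): Frame hinge, rad. 0 = upright; positive = leaning to the stand's -y side. Starts on its rubber rests at 0.32 and can rock the other way to -0.12. The hinge is free (no friction, no spring), so the frame falls to one side unless held. It weighs about 0.4 to 0.8 kg.
- handle (a point): Middle of the frame's top handle: a round steel bar 16 mm thick, 130 mm long, parallel to the stand's x, 235 mm from the hinge line, 35 mm above the edge of the 8 mm thick plate. Struts (12 mm wide) join it to the plate 56 mm either side of the middle. Free at both sides and above: pinch it across from above. A black display panel is on the plate's -y face.
- kickstand (a joint): Kickstand hinge, rad. 0 = folded up (start), 1.95 = fully down at its stop. An over-centre spring pushes it back to 0 below about 0.7 and snaps it on to 1.95 above about 1.0; strongest (0.16 N m) when folded, fading towards the centre. The axis is perpendicular to the frame plate's face.
- leg_pivot (a point): Centre of the kickstand's pivot on the frame's +y side: 50 mm to the stand's +x from the middle, 55 mm out from the plate's middle plane, 125 mm up the plate from the hinge line. Leans with the frame. Its boss is 30 mm in diameter; a 26 mm hub joins it to the plate. A 9 mm thick spring strut lies on the leg's outer side, from 20 mm along the leg to a pin on the frame 45 mm up and +x of the pivot.
- leg_tip (a point): Centre of the kickstand's rubber foot (16 mm in diameter, 22 mm long), 122 mm from the pivot. The leg is a straight flat aluminium bar 18 mm wide, 9 mm thick, swinging in a plane parallel to the frame plate. Folded, it points to the stand's -x and 15 degrees up; it swings down through level to point at the base.
- collar (a joint): Lock collar, rad, grows as it turns clockwise seen from above. 1.40 = pointer exactly at the locked mark. It starts between 0.15 and 0.6; it can turn from 0 to 1.9, so it can overshoot the mark. Stays where it is left (friction about 0.08 N m).
- collar_top (a point): Centre of the lock collar's top face, 48 mm above the bench, 150 mm from the stand's origin along its +y. The collar is an upright ribbed aluminium ring, 52 mm in diameter (54 over the ribs), 36 mm high, on the 12 mm base, turning about the vertical. A steel post end stands 4 mm above it.
- collar_pointer (a point): Tip of the collar's pointer, a tab 7 mm wide sticking out 11 mm from the collar's side, 6 to 14 mm above its foot (37 mm from the axis). A dark line on the collar's top face points the same way.
- locked_mark (a point): Top of the locked mark, a small raised aluminium block (8 x 16 x 8 mm) on the base, 48 mm from the collar's axis in the stand's +y direction.
- tape: Bystander: loose grey roll of tape, 90 mm across and 18 mm high, lying flat on the bench. Origin under its centre.
- driver: Bystander: loose screwdriver 150 mm long with a black handle, lying on the bench.
- flask: Bystander: small loose white bottle, 40 mm in diameter and 85 mm high, standing on the bench. Origin under its centre.

How it is judged (in metres and radians):
On the way, in this order (a step that is already met when the one before it is completed fails the run):
1. the lock collar is turned to its locked mark (value of joint collar between 1.26 and 1.54 rad), for 0.3 s.
2. the kickstand is flipped over centre and fully down (value of joint kickstand above 1.8 rad), for 0.2 s.
3. the frame is brought upright (value of joint frame between -0.07 and 0.07 rad and contact force between the fingers and frame above 1 N), for 0.2 s.
At the end, for the whole second after the job is handed in: The collar's pointer is within 0.14 rad (8 degrees) of the locked mark, the kickstand is fully down (above 1.8 of 1.95 rad), and the fingers hold the frame (more than 1 N) still and upright within 0.07 rad (4 degrees), clear of both its rests, through the last second (all of step 1 and all of step 3 and value of joint kickstand above 1.8 rad and velocity of joint frame between -0.05 and 0.05 rad/s); the arm keeps its last pose, push and grip.
It fails at once if the tape roll is disturbed (more than 25 mm) (distance of tape from where it was at the start of the episode above 0.025 m).
It fails at once if the screwdriver is disturbed (more than 25 mm) (distance of driver from where it was at the start of the episode above 0.025 m).
It fails at once if the bottle is disturbed (more than 25 mm) or tipped (distance of flask from where it was at the start of the episode above 0.025 m or angle between flask's own z axis and vertical above 0.5 rad).
It also fails if it takes over 53 s, if anything falls off the work surface, if the arm or the gripper's body presses on something with over 40 N, if the wrist force passes 120 N, or if a joint passes its speed limit or range.

## Working session

There is one attempt and no reset: what is moved stays moved. The work goes in short steps, Python scripts to look and compute and a tool call to move; the robot and the scene stay as the last step left them, time stands still between calls to the robot, and variables do not carry over. Pictures are saved under pics/ and viewed, and the job is handed in when it is done.

Besides the shell and the picture viewer there is one more tool, called after ">>>" by a JSON object that holds its "fn" and its "kwargs", one argument or row to a line. play_rows: Moves the arm, as the interface text tells. Its arguments: {"type":"object","properties":{"deltas":{"type":"array"},"force":{"type":"number"}},"required":["deltas"]}

```bash
ls; mkdir -p pics; cat > h.py <<'E'
import numpy as np, cv2
from rig import arm
from scipy.spatial.transform import Rotation as R
np.set_printoptions(precision=4,suppress=True)
def save(n,f):
    m=arm.camera_model(n); im=arm.read_camera(n); cv2.imwrite('pics/'+f,cv2.cvtColor(im,cv2.COLOR_RGB2BGR)); np.save('pics/'+f+'.npy',np.array(m['extrinsics'])); return im,m
def ray(m,u,v):
    E=np.array(m['extrinsics']); d=E[:3,:3]@np.array([(u-m['cx'])/m['fx'],(v-m['cy'])/m['fy'],1]); return E[:3,3],d/np.linalg.norm(d)
def plane(m,u,v,z):
    o,d=ray(m,u,v); return o+d*(z-o[2])/d[2]
def tri(m1,p1,m2,p2):
    o1,d1=ray(m1,*p1);o2,d2=ray(m2,*p2)
    s=np.linalg.lstsq(np.c_[d1,-d2],o2-o1,rcond=None)[0]
    a=o1+s[0]*d1;b=o2+s[1]*d2
    return (a+b)/2,np.linalg.norm(a-b)
def proj(m,P):
    E=np.array(m['extrinsics']); c=E[:3,:3].T@(np.array(P)-E[:3,3]); return np.array([m['fx']*c[0]/c[2]+m['cx'],m['fy']*c[1]/c[2]+m['cy']])
E
python3 - <<'E'
from h import *
print(arm.observe())
for n in ['scene','top','wrist']:
    im,m=save(n,n+'0.png'); print(n,m['fx'],m['cx'],m['cy'],np.array(m['extrinsics']))
E
```

```text
pics
{'t': 0.0, 'joints': array([-76.2972,  28.1633,  89.3513,   0.0001,  62.5507,  -6.0494]), 'joint_velocities': array([ 0.0461, -0.0964,  0.0174, -0.0912,  0.0594, -0.0279]), 'effort': array([  0.0022, -61.8427, -26.1591,   0.    ,   0.004 ,  -0.    ]), 'tool_pos': array([ 0.2112, -0.588 ,  0.2307]), 'eef_rot': array([ -90.0649,    0.007 , -160.2479]), 'contact_force': array([-0.4249,  0.6199, -0.2294]), 'ft_torque': array([-0.0006, -0.006 , -0.0125]), 'finger_gap': 1.003545836976888}
scene 375.8527861184253 319.95542946956965 201.4275650790326 [[-0.1297  0.5939 -0.794   1.2805]
 [ 0.9914  0.0627 -0.1151  0.1458]
 [-0.0186 -0.8021 -0.5969  0.6618]
 [ 0.      0.      0.      1.    ]]
top 429.64220880102926 326.352485481411 194.57943153001287 [[-0.0233 -0.9881  0.1519  0.4717]
 [-0.9997  0.024   0.0028  0.0237]
 [-0.0064 -0.1518 -0.9884  1.1373]
 [ 0.      0.      0.      1.    ]]
wrist 333.08748708838226 318.6446108674378 193.49654276160544 [[ 0.3365 -0.8897 -0.3086  0.2905]
 [-0.9417 -0.3185 -0.1086 -0.5595]
 [-0.0016  0.3272 -0.945   0.3733]
 [ 0.      0.      0.      1.    ]]
```

View pics/scene0.png

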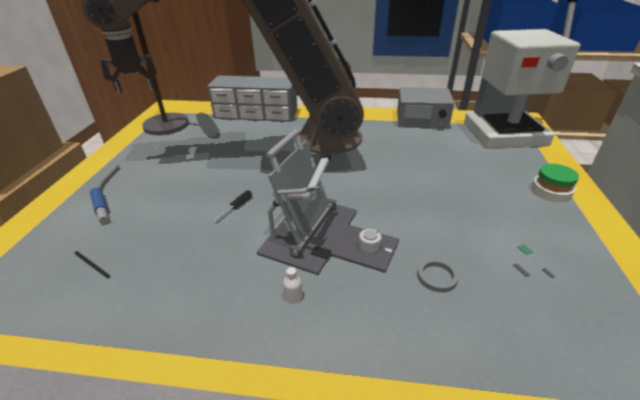

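View pics/top0.png

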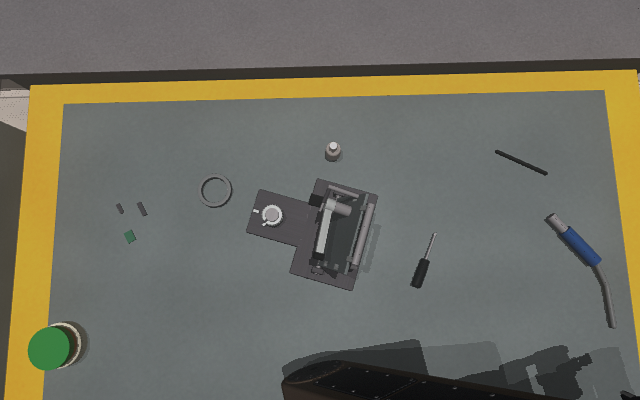

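View pics/wrist0.png

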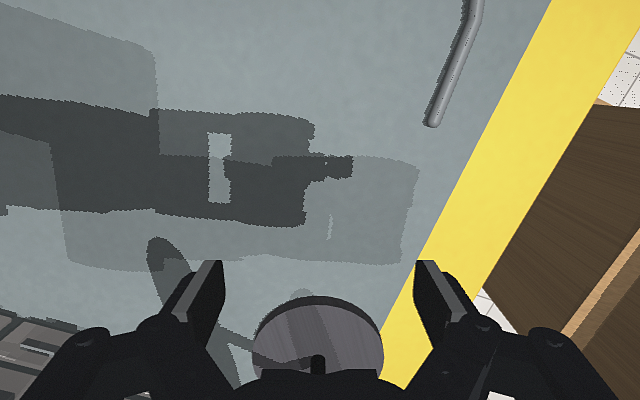

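```bash
python3 - <<'E'
import cv2
im=cv2.imread('pics/top0.png')[165:305,230:400]
cv2.imwrite('pics/top0z.png',cv2.resize(im,None,fx=4.2,fy=4.2,interpolation=cv2.INTER_CUBIC))
im=cv2.imread('pics/scene0.png')[120:310,230:440]
cv2.imwrite('pics/scene0z.png',cv2.resize(im,None,fx=3.1,fy=3.1,interpolation=cv2.INTER_CUBIC))
E
```

```text
(no output)
```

View pics/top0z.png

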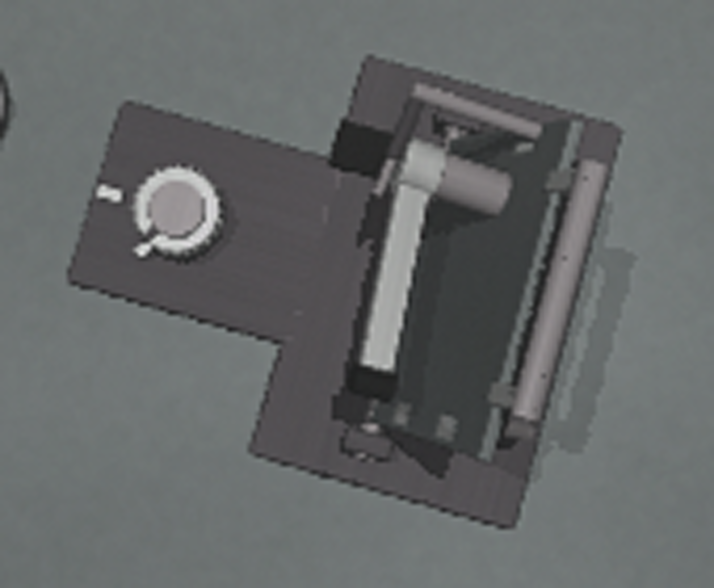

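View pics/scene0z.png

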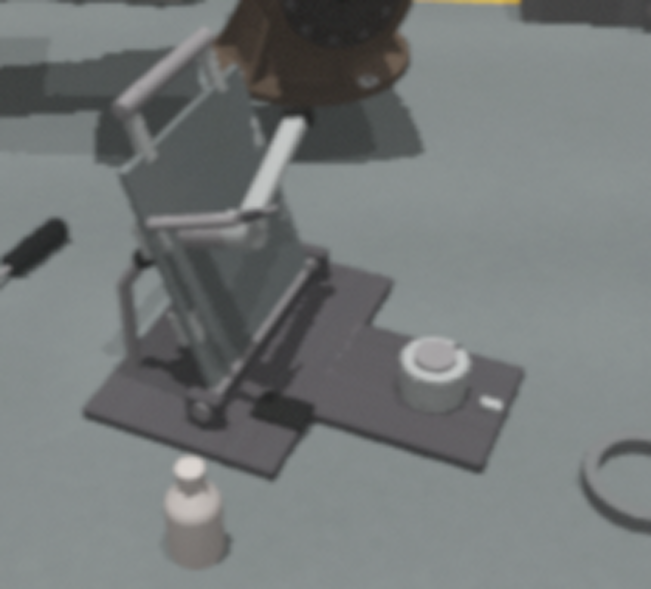

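```bash
python3 - <<'E'
from h import *
m=arm.camera_model('top'); s=arm.camera_model('scene')
t=lambda x,y:(230+x/4.2-.4,165+y/4.2-.4)
S=lambda x,y:(230+x/3.1-.4,120+y/3.1-.4)
c=plane(m,*t(177,208),.052); k=plane(m,*t(109,193),.020); p=plane(m,*t(138,251),.026)
print('collar',c,'mark',k,'ptr',p, np.hypot(*(k-c)[:2]),np.hypot(*(p-c)[:2]))
a=lambda v:np.degrees(np.arctan2(v[1],v[0]))
print('angles',a(k-c),a(p-c))
co=[t(*q) for q in [(122,101),(68,283),(278,344),(250,453),(515,529),(622,130),(368,55),(338,158)]]
P=[plane(m,*q,.012)[:2] for q in co]
for i in range(8):
    d=P[(i+1)%8]-P[i]; print(P[i],np.hypot(*d),a(d))
# handle ends, scene+top
print(tri(m,t(597,163),s,S(205,35)),tri(m,t(520,425),s,S(205,35)))
print(tri(m,t(597,163),s,S(122,105)),tri(m,t(520,425),s,S(122,105)))
print('sc collar',plane(s,*S(436,353),.052))
print('scmark',plane(s,*S(490,403),.020))
E
```

```text
collar [0.5917 0.1666 0.052 ] mark [0.6056 0.2132 0.02  ] ptr [0.5684 0.1942 0.026 ] 0.04864526386021594 0.0360734656961894
angles 73.33212476119718 130.05764825365412
[0.665  0.2064] 0.11908284005021078 163.60470053823133
[0.5507 0.24  ] 0.13670511315662287 -107.38507464135135
[0.5099 0.1095] 0.06850733924886451 164.73976866480288
[0.4438 0.1276] 0.1685670024194396 -107.02571916474902
[ 0.3944 -0.0336] 0.2556752032680919 -17.144422911766405
[ 0.6387 -0.109 ] 0.1673831739602962 71.88989769245858
[0.6908 0.0501] 0.0685521259554538 162.86027512767944
[0.6253 0.0703] 0.14174288069326937 73.73526488097998
(array([ 0.5744, -0.0332,  0.3127]), np.float64(0.05681615273209032)) (array([ 0.4604, -0.0269,  0.2549]), np.float64(0.003355786978100825))
(array([ 0.5855, -0.0656,  0.2605]), np.float64(0.0024460970105273498)) (array([ 0.4686, -0.0627,  0.1966]), np.float64(0.07085300309119846))
sc collar [0.5859 0.1667 0.052 ]
scmark [0.6039 0.2111 0.02  ]
```

```bash
cat >> h.py <<'E'
def down(az): # tool y down, tool z at azimuth az(deg)
    a=np.radians(az); z=np.array([np.cos(a),np.sin(a),0]); y=np.array([0,0,-1.]); return np.c_[np.cross(y,z),y,z]
def delta(pos,Rt):
    o=arm.observe(); R0=R.from_euler('xyz',o['eef_rot'],degrees=True)
    rv=(R0.inv()*R.from_matrix(Rt)).as_rotvec(degrees=True)
    d=R0.inv().apply(np.array(pos)-o['tool_pos'])*100
    print('t',o['t'],'pos',o['tool_pos'],'rot',o['eef_rot'],'F',o['contact_force'],'gap',o['finger_gap']); print('delta',rv,d)
E
python3 - <<'E'
from h import *
delta([.591,.1665,.36],down(40))
E
```

```text
t 0.15 pos [ 0.2112 -0.588   0.2309] rot [ -90.0505    0.0068 -160.2476] F [0.5829 1.1491 0.7644] gap 1.002129837583998
delta [   0.0273 -110.2475   -0.0531] [-61.2431 -12.8555 -58.1907]
```

>>> {"fn": "play_rows", "kwargs": {
  "deltas": [
    [0,-8,0,-2,-5,-2,0],
    [0,-50,0,-30,-13,-28,0],
    [0,-50,0,-30,-13,-28,0],
    [0,-50,0,-30,-13,-28,0],
    [0,-50,0,-30,-13,-28,0],
    [0,-60,0,-36,-13,-34,0],
    [0,-60,0,-36,-13,-34,0],
    [0,-60,0,-36,-13,-34,0]
  ],
  "force": 50
}}

```text
t: 0.95
tool_pos: [0.3784, -0.2583, 0.3419]
eef_rot: [-90.0, -0.0, -99.9]
contact_force: [0.1, -1.0, -0.6]
finger_gap: 1.003
```

```bash
python3 - <<'E'
from h import *
delta([.591,.1665,.30],down(40))
E
```

```text
t 0.95 pos [ 0.3784 -0.2583  0.3419] rot [-89.9895  -0.0063 -99.949 ] F [ 0.1167 -0.9976 -0.625 ] gap 1.003243968745368
delta [ -0.007  -49.949    0.0105] [-45.5109   4.1887  13.6021]
```

>>> {"fn": "play_rows", "kwargs": {
  "deltas": [
    [0,-50,0,-45.5,0,13.6,0],
    [0,-50,0,-45.5,0,13.6,0],
    [0,-50,0,-45.5,0,13.6,0],
    [0,-50,0,-45.5,0,13.6,0],
    [0,-50,0,-45.5,0,13.6,0],
    [0,-50,0,-45.5,0,13.6,0],
    [0,-50,0,-45.5,0,13.6,0],
    [0,-50,0,-45.5,0,13.6,0]
  ]
}}

```text
t: 1.75
tool_pos: [0.5594, 0.0988, 0.3415]
eef_rot: [-90.0, -0.0, -50.2]
contact_force: [0.7, -1.0, 0.8]
finger_gap: 0.999
```

```bash
python3 - <<'E'
from h import *
delta([.591,.1665,.25],down(40))
E
```

```text
t 1.75 pos [0.5594 0.0988 0.3415] rot [-90.0101  -0.0051 -50.2154] F [ 0.7162 -0.9732  0.7543] gap 0.9985887235447808
delta [ 0.0101 -0.2154  0.0051] [-3.1833  9.1452  6.7665]
```

>>> {"fn": "play_rows", "kwargs": {
  "deltas": [
    [0,-0.2,0,-3.2,5,6.8,0],
    [0,-0.2,0,-3.2,9.1,6.8,0],
    [0,-0.2,0,-3.2,9.1,6.8,0],
    [0,-0.2,0,-3.2,9.1,6.8,0]
  ]
}}

```text
t: 2.15
tool_pos: [0.5898, 0.1657, 0.2471]
eef_rot: [-90.3, 0.2, -49.9]
contact_force: [0.1, 0.2, 0.7]
finger_gap: 0.999
```

```bash
python3 - <<'E'
from h import *
delta([.591,.1665,.10],down(40))
im,m=save('wrist','w1.png')
print(proj(m,[.591,.1665,.052]),proj(m,[.6052,.2124,.02]))
E
```

```text
t 2.15 pos [0.5898 0.1657 0.2471] rot [-90.2888   0.1713 -49.9494] F [0.1411 0.2399 0.7488] gap 0.9989531590995638
delta [ 0.2889  0.0511 -0.1711] [ 0.0591 14.7135  0.2138]
[321.0748 165.0946] [357.515  135.1563]
```

View pics/w1.png

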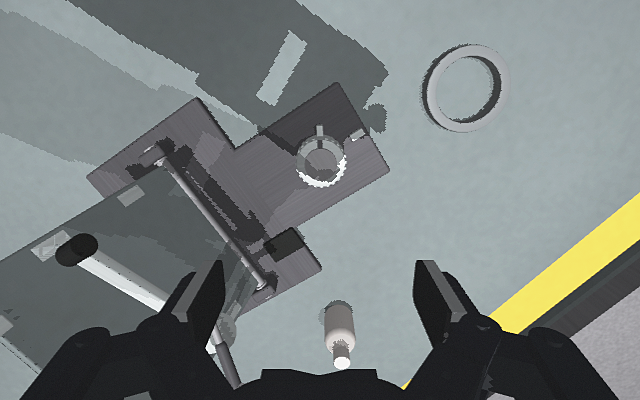

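```bash
python3 - <<'E'
from h import *
m=arm.camera_model('top');
print('flask',plane(m,333,146,.085),plane(m,333,158,0.01))
s=arm.camera_model('scene'); print(plane(s,291,298,0.0),plane(s,438,277,.009))
E
```

```text
flask [0.7569 0.007  0.085 ] [0.744  0.0067 0.01  ]
[0.7592 0.001  0.    ] [0.6693 0.3242 0.009 ]
```

>>> {"fn": "play_rows", "kwargs": {
  "deltas": [
    [0,0,0,0.0,5,0.1,0],
    [0,0,0,0.0,10,0.1,0],
    [0,0,0,0,15,0.1,0],
    [0,0,0,0,19,0.1,0],
    [0,0,0,0,22.6,0.1,0],
    [0,0,0,0,22.6,0.1,0],
    [0,0,0,0,22.6,0.1,0]
  ]
}}

```text
t: 2.9
tool_pos: [0.5925, 0.1648, 0.0264]
eef_rot: [-89.9, -0.1, -50.1]
contact_force: [0.5, -0.4, 0.7]
finger_gap: 1.002
```

```bash
python3 - <<'E'
from h import *
delta([.591,.1665,.018],down(40))
E
```

```text
t 2.9 pos [0.5925 0.1648 0.0264] rot [-89.927   -0.0529 -50.0853] F [ 0.4889 -0.4441  0.7252] gap 1.002359545493543
delta [-0.073  -0.0853  0.053 ] [-0.2287  0.8379 -0.0087]
```

>>> {"fn": "play_rows", "kwargs": {
  "deltas": [
    [0,0,0,-0.2,0.8,0,0],
    [0,0,0,-0.2,0.8,0,0.3],
    [0,0,0,-0.2,0.8,0,0.5],
    [0,0,0,-0.2,0.8,0,0.6],
    [0,0,0,-0.2,0.8,0,0.6],
    [0,0,0,-0.2,0.8,0,0.6]
  ],
  "force": 30
}}

```text
t: 3.5
tool_pos: [0.5903, 0.1667, 0.0178]
eef_rot: [-90.0, -0.0, -50.0]
contact_force: [-3.7, -1.4, 7.9]
finger_gap: 0.599
```

```bash
python3 - <<'E'
from h import *
delta([.591,.1665,.018],down(40))
im,m=save('wrist','w2.png')
E
```

```text
t 3.5 pos [0.5903 0.1667 0.0178] rot [-89.9804  -0.0317 -50.0323] F [-3.664  -1.3891  7.8751] gap 0.5994247528094233
delta [-0.0196 -0.0323  0.0317] [ 0.061  -0.0207  0.0438]
```

View pics/w2.png

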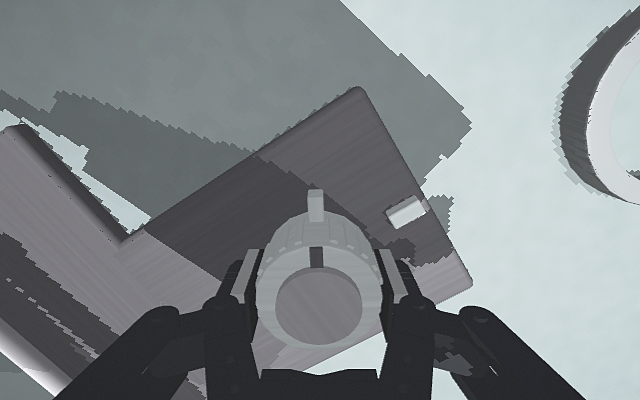

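>>> {"fn": "play_rows", "kwargs": {
  "deltas": [
    [0,7,0,0,0,0,0.6],
    [0,14,0,0,0,0,0.6],
    [0,21,0,0,0,0,0.6],
    [0,28,0,0,0,0,0.6],
    [0,35,0,0,0,0,0.6],
    [0,42,0,0,0,0,0.6],
    [0,49,0,0,0,0,0.6],
    [0,55,0,0,0,0,0.6]
  ]
}}

```text
t: 4.35
tool_pos: [0.5905, 0.1667, 0.0178]
eef_rot: [-89.9, 0.0, -105.3]
contact_force: [-0.8, -2.4, 6.2]
finger_gap: 0.601
```

>>> {"fn": "play_rows", "kwargs": {
  "deltas": [
    [0,2,0,0,0,0,0.6],
    [0,2,0,0,0,0,0.6]
  ]
}}

```text
t: 4.55
tool_pos: [0.5906, 0.1667, 0.0178]
eef_rot: [-89.9, 0.0, -107.1]
contact_force: [-1.9, -1.8, 7.8]
finger_gap: 0.599
```

```bash
python3 - <<'E'
from h import *
delta([.591,.1665,.018],down(-17))
im,m=save('wrist','w3.png')
E
```

```text
t 4.55 pos [0.5906 0.1667 0.0178] rot [ -89.928     0.0179 -107.117 ] F [-1.8589 -1.7953  7.8219] gap 0.5988113678964794
delta [-0.072  -0.117  -0.0178] [ 0.0099 -0.0204  0.0472]
```

View pics/w3.png

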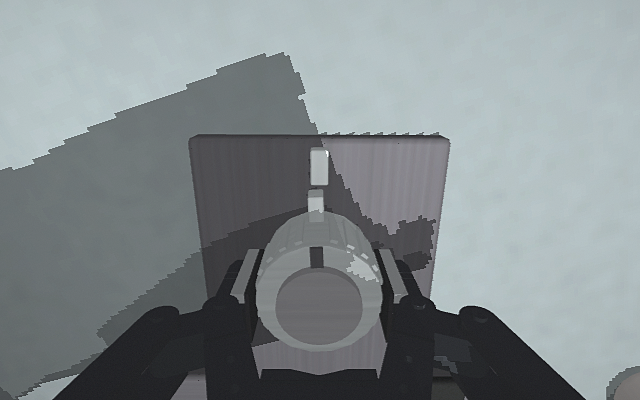

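>>> {"fn": "play_rows", "kwargs": {
  "deltas": [
    [0,0,0,0,0,0,0.3],
    [0,0,0,0,0,0,0.0],
    [0,0,0,0,0,0,0.0],
    [0,0,0,0,-5,0,0],
    [0,0,0,0,-10,0,0],
    [0,0,0,0,-15,0,0],
    [0,0,0,0,-20,0,0],
    [0,0,0,0,-25,0,0]
  ]
}}

```text
t: 5.4
tool_pos: [0.5898, 0.1668, 0.2687]
eef_rot: [-90.0, -0.0, -107.0]
contact_force: [0.8, 1.2, 0.0]
finger_gap: 1.0
```

```bash
cat >> h.py <<'E'
YAW=np.radians(-17.05)
SX=np.array([np.cos(YAW),np.sin(YAW),0]); SY=np.array([-np.sin(YAW),np.cos(YAW),0]); SZ=np.array([0,0,1.])
O=np.array([.591,.1665,0])-.15*SY
W=lambda x,y,z:O+x*SX+y*SY+z*SZ   # metres stand->world
def F(x,d,h,q=.32): return W(x,d*np.cos(q)-h*np.sin(q),.03+h*np.cos(q)+d*np.sin(q))
E
python3 - <<'E'
from h import *
im,m=save('top','top1.png'); im2,s=save('scene','scene1.png'); im3,w=save('wrist','w4.png')
p=np.radians(15)
for n,P in dict(tip=F(.05-.122*np.cos(p),.055,.125+.122*np.sin(p)),piv=F(.05,.0595,.125),h0=F(-.065,0,.235),h1=F(.065,0,.235),col=W(0,.15,.052),mark=W(0,.198,.02)).items():
    print(n,P,'top',proj(m,P),'scene',proj(s,P))
    cv2.circle(im,tuple(int(round(v)) for v in proj(m,P)),1,(255,0,0),-1); cv2.circle(im2,tuple(int(round(v)) for v in proj(s,P)),1,(255,0,0),-1)
a=cv2.resize(im[165:305,230:400],None,fx=2.9,fy=2.9,interpolation=cv2.INTER_CUBIC);b=cv2.resize(im2[120:260,230:390],None,fx=2.9,fy=2.9,interpolation=cv2.INTER_CUBIC)
cv2.imwrite('pics/c1.png',np.hstack([a,b])[:,:790,::-1])
delta(W(-.045,.004,.26),down(73))
E
```

```text
tip [0.483  0.0458 0.1959] top [318.8039 255.5299] scene [325.2536 158.1531]
piv [0.5999 0.0248 0.1674] top [327.2525 203.6455] scene [310.0398 194.6698]
h0 [ 0.4632 -0.0285  0.2531] top [354.9255 264.1965] scene [295.5956 132.0542]
h1 [ 0.5875 -0.0666  0.2531] top [371.2967 203.0909] scene [268.0383 156.853 ]
col [0.591  0.1665 0.052 ] top [271.7713 214.3822] scene [370.1152 234.8714]
mark [0.6051 0.2124 0.02  ] top [255.8499 210.7501] scene [388.2168 249.9875]
t 5.55 pos [0.591  0.1671 0.2699] rot [ -89.6777    0.1582 -107.0332] F [-0.4448  0.4227 -0.3655] gap 0.9994194656669421
delta [ -0.3773 -90.0334   0.129 ] [14.6572  0.9244 -4.492 ]
```

View pics/c1.png

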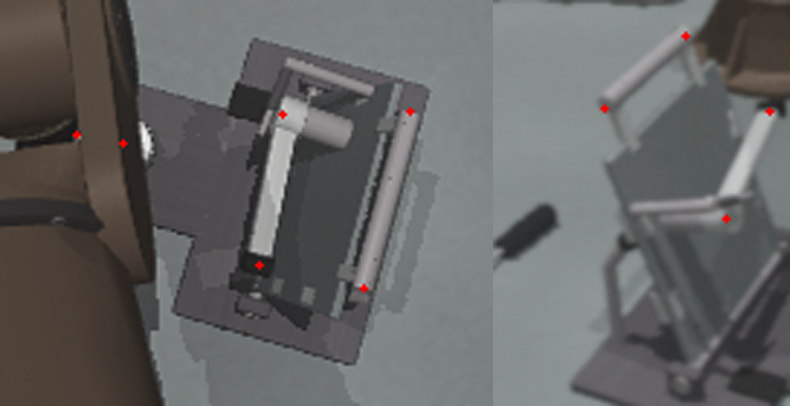

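View pics/w4.png

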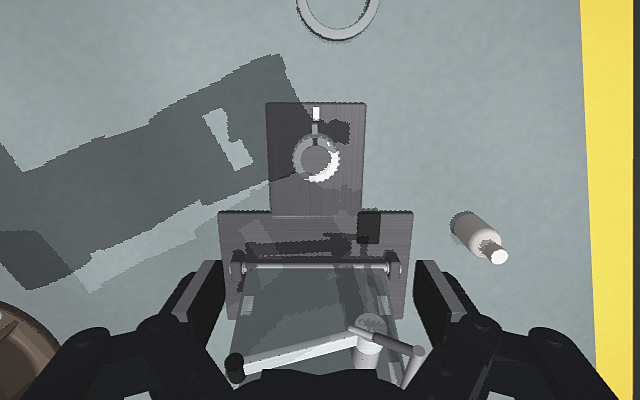

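```bash
cat > path.py <<'E'
from h import *
for f in [15,0,-15,-30,-45,-55,-62]:
    p=np.radians(f); c=np.array([.05-.098*np.cos(p)+.009*np.sin(p), .125+.098*np.sin(p)+.009*np.cos(p)])
    x=c[0]+(.011 if f>0 else -.011 if f<0 else 0)
    q=F(x,.055,c[1]); loc=q-O
    print(f,'stand x',x,'y',loc@SY,'z',q[2])
E
python3 path.py; python3 -c "
from h import *
delta(W(-.045,.006,.25),down(73))"
```

```text
15 stand x -0.031331359570406 y 0.002173746182340141 z 0.1982842671837665
0 stand x -0.048 y 0.010056028871974489 z 0.17449870685693356
-15 stand x -0.057990102382251385 y 0.018131246282950316 z 0.150130947104591
-30 stand x -0.05037048957087499 y 0.025849085693637405 z 0.126841610484234
-45 stand x -0.03666042558696059 y 0.032683589102530115 z 0.10621782679909139
-55 stand x -0.024582859161003445 y 0.03651570465299661 z 0.09465404265254165
-62 stand x -0.014954741488747644 y 0.038777094598217314 z 0.08783007692047334
t 5.55 pos [0.591  0.1671 0.2699] rot [ -89.6777    0.1582 -107.0332] F [-0.4448  0.4227 -0.3655] gap 0.9994194656669421
delta [ -0.3773 -90.0334   0.129 ] [14.46    1.925  -4.4975]
```

>>> {"fn": "play_rows", "kwargs": {
  "deltas": [
    [0,-90,0,14.5,1,-4.5,1],
    [0,-90,0,14.5,1,-4.5,1],
    [0,-90,0,14.5,1,-4.5,1],
    [0,-90,0,14.5,1,-4.5,1],
    [0,-90,0,14.5,1,-4.5,1],
    [0,-90,0,14.5,1,-4.5,1],
    [0,-90,0,14.5,1,-4.5,1],
    [0,-90,0,14.5,1,-4.5,1]
  ]
}}

```text
t: 6.35
tool_pos: [0.5042, 0.0414, 0.2552]
eef_rot: [-90.1, 0.1, -38.3]
contact_force: [-0.2, 0.2, 0.5]
finger_gap: 0.0
```

>>> {"fn": "play_rows", "kwargs": {
  "deltas": [
    [0,-22,0,0,0,0,1],
    [0,-22,0,0,0,0,1],
    [0,-22,0,0,0,0,1],
    [0,-22,0,0,0,0,1]
  ]
}}

```text
t: 6.75
tool_pos: [0.5042, 0.0414, 0.2553]
eef_rot: [-90.0, 0.1, -16.6]
contact_force: [-0.7, 0.7, -1.1]
finger_gap: 0.001
```

```bash
python3 - <<'E'
from h import *
im2,s=save('scene','scene2.png'); im3,w=save('wrist','w5.png')
delta(W(-.045,.005,.21),down(73))
cv2.imwrite('pics/c2.png',np.hstack([cv2.resize(im2[60:260,200:400],None,fx=2,fy=2),im3[:,120:520]])[:,:,::-1])
E
```

```text
t 6.85 pos [0.5044 0.0414 0.2557] rot [-90.025    0.08   -16.8318] F [0.1621 0.1942 0.0531] gap -0.0006772585049369679
delta [ 0.0252  0.1682 -0.08  ] [ 0.1179  4.57   -0.0015]
```

View pics/c2.png

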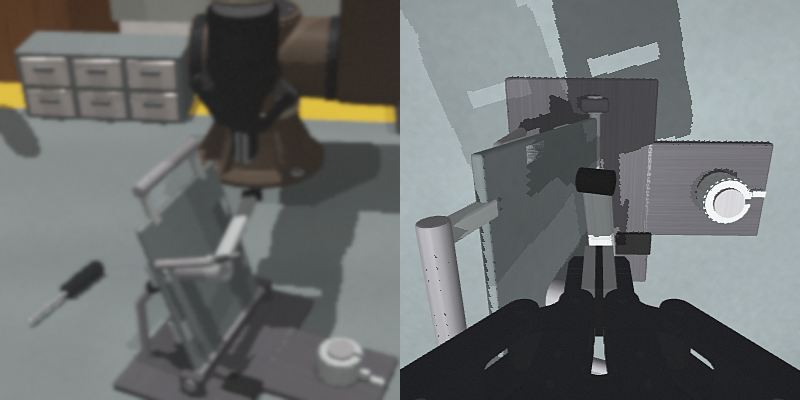

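>>> {"fn": "play_rows", "kwargs": {
  "deltas": [
    [0,0,0,0,4,0,1],
    [0,0,0,0,5.5,0,1],
    [0,0,0,-0.1,6.8,0,1],
    [0,0,0,-0.2,8.1,0.1,1],
    [0,0,0,-0.6,9.4,0.4,1],
    [0,0,0,-1.0,10.6,0.7,1]
  ]
}}

```text
t: 7.45
tool_pos: [0.497, 0.051, 0.1497]
eef_rot: [-90.0, 0.0, -16.8]
contact_force: [0.7, 0.0, 1.0]
finger_gap: 0.0
```

```bash
python3 - <<'E'
from h import *
im2,s=save('scene','scene3.png'); im3,w=save('wrist','w6.png')
delta(W(-.056,.012,.150),down(73))
cv2.imwrite('pics/c3.png',np.hstack([cv2.resize(im2[60:260,200:400],None,fx=2,fy=2),im3[:,120:520]])[:,:,::-1])
E
```

```text
t 7.55 pos [0.4961 0.0513 0.1491] rot [-90.0496   0.1697 -16.7736] F [-1.6448 -0.0469  0.7079] gap 0.0016095694578116535
delta [ 0.05    0.2265 -0.1696] [ 0.0944 -0.0887 -0.0004]
```

View pics/c3.png

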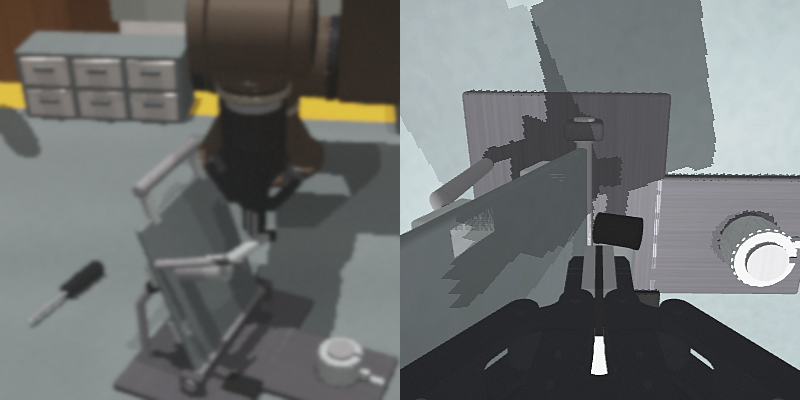

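>>> {"fn": "play_rows", "kwargs": {
  "deltas": [
    [0,0,0,0.3,1.2,0.5,1],
    [0,0,0,0.6,2.3,1.0,1],
    [0,0,0,1.2,3.4,1.4,1],
    [0,0,0,1.9,4.4,1.8,1],
    [0,0,0,2.5,5.0,2.0,1],
    [0,0,0,3.1,5.6,2.2,1],
    [0,0,0,3.6,6.0,2.4,1],
    [0,0,0,3.6,6.0,2.4,1]
  ]
}}

```text
t: 8.35
tool_pos: [0.539, 0.0636, 0.09]
eef_rot: [-90.0, 0.0, -16.7]
contact_force: [0.3, -0.4, -0.4]
finger_gap: 0.001
```

```bash
python3 - <<'E'
from h import *
im2,s=save('scene','scene4.png'); im3,w=save('wrist','w7.png')
delta(W(-.056,.036,.25),down(73))
cv2.imwrite('pics/c4.png',np.hstack([cv2.resize(im2[60:260,200:400],None,fx=2,fy=2),im3[:,120:520]])[:,:,::-1])
E
```

```text
t 8.45 pos [0.5384 0.0636 0.0906] rot [-90.0062   0.0022 -16.681 ] F [-0.0939  0.0685 -0.4052] gap -0.00023249497892973683
delta [ 0.0063  0.319  -0.0022] [ -3.5936 -15.9391   0.0013]
```

View pics/c4.png

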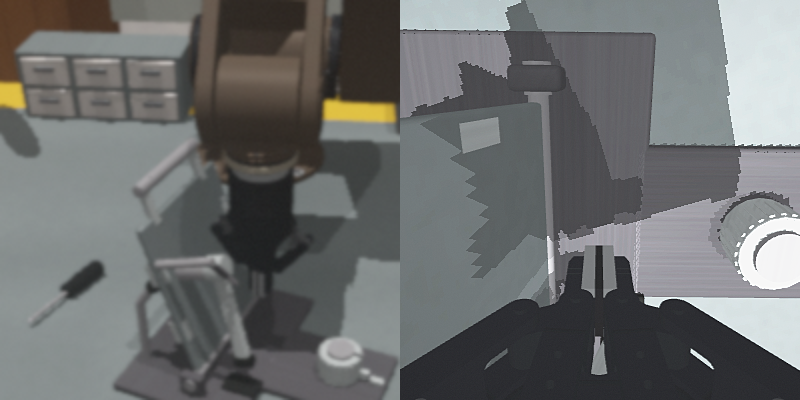

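>>> {"fn": "play_rows", "kwargs": {
  "deltas": [
    [0,0,0,0,-5,0,1],
    [0,0,0,0,-10,0,1],
    [0,0,0,0,-15,0,1],
    [0,0,0,0,-20,0,0.5],
    [0,0,0,0,-25,0,0],
    [0,0,0,0,-28,0,0],
    [0,0,0,0,-28,0,0]
  ]
}}

```text
t: 9.15
tool_pos: [0.5389, 0.0637, 0.3754]
eef_rot: [-89.9, -0.4, -16.7]
contact_force: [0.2, 0.2, -0.4]
finger_gap: 0.681
```

```bash
cat >> h.py <<'E'
def RT(q):
    y=-(-np.sin(q)*SY+np.cos(q)*SZ); return np.c_[SX,y,np.cross(SX,y)]
E
python3 - <<'E'
from h import *
im,m=save('top','top5.png');im2,s=save('scene','scene5.png'); im3,w=save('wrist','w8.png')
delta(F(0,0,.31,.32),RT(.32))
cv2.imwrite('pics/c5.png',np.hstack([cv2.resize(im2[60:260,200:400],None,fx=2,fy=2),im3[:,120:520]])[:,:,::-1])
E
```

```text
t 9.3 pos [0.5379 0.0636 0.3698] rot [-90.0194   0.0529 -16.6807] F [-0.3232 -0.4231 -1.0809] gap 0.9282500538120655
delta [18.3541  0.3577 -0.1115] [  1.9822   4.5599 -13.3713]
```

View pics/c5.png

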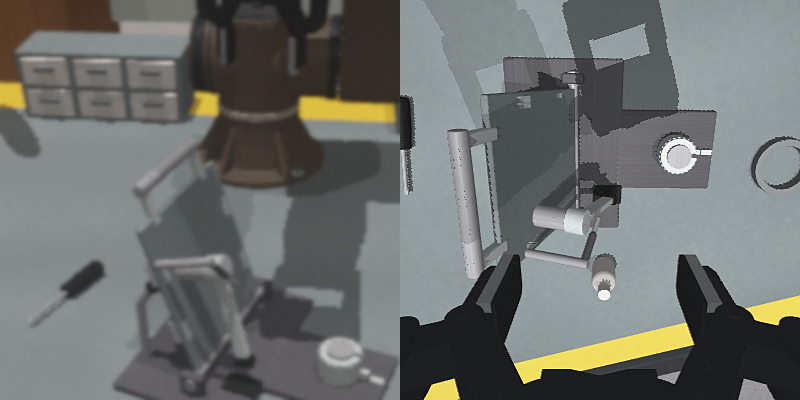

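>>> {"fn": "play_rows", "kwargs": {
  "deltas": [
    [6,0,0,0.7,0,-4.5,0],
    [12,0.2,0,1.4,0,-9,0],
    [18.3,0.4,0,2,2,-13.4,0],
    [18.3,0.4,0,2,4.6,-13.4,0],
    [18.3,0.4,0,2,4.6,-13.4,0],
    [18.3,0.4,0,2,4.6,-13.4,0]
  ]
}}

```text
t: 9.9
tool_pos: [0.5191, -0.07, 0.3242]
eef_rot: [-71.7, 0.2, -17.1]
contact_force: [0.4, 0.3, -0.3]
finger_gap: 1.003
```

```bash
python3 - <<'E'
from h import *
s=arm.camera_model('scene')
for t in [1.95,1.8,1.6,1.2]:
    p=np.radians(15)-t; print(t,proj(s,F(.05-.122*np.cos(p),.055,.125+.122*np.sin(p))))
im,m=save('top','top6.png');im3,w=save('wrist','w9.png')
delta(F(0,0,.216,.32),RT(.32))
print(proj(w,F(-.065,0,.235)),proj(w,F(0.0,0,.235)), proj(w,F(-.065,0.0,.243)))
E
```

```text
1.95 [321.888  240.7654]
1.8 [325.083  236.3027]
1.6 [328.659  229.2279]
1.2 [333.2338 212.2735]
t 10.0 pos [ 0.5196 -0.0691  0.3254] rot [-71.7163   0.0155 -16.9315] F [0.5071 0.1168 0.8578] gap 0.9983519776889314
delta [ 0.0509  0.1076 -0.052 ] [-0.0749  9.4626 -0.1572]
[316.7989 109.9452] [317.0224 205.1474] [316.7321 111.1169]
```

View pics/w9.png

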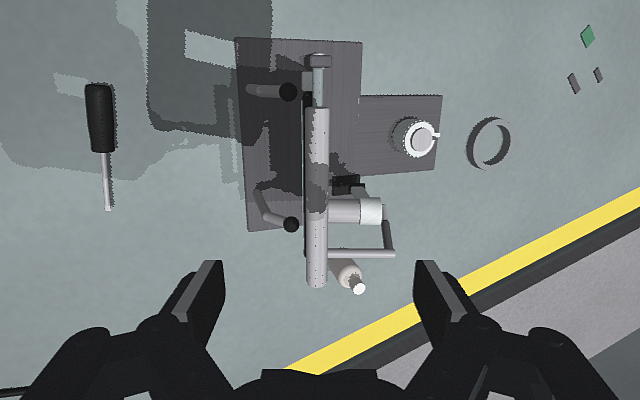

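>>> {"fn": "play_rows", "kwargs": {
  "deltas": [
    [0,0,0,0,4,-0.1,0],
    [0,0,0,0,7.5,-0.1,0],
    [0,0,0,0,9.4,-0.1,0],
    [0,0,0,0,9.4,-0.1,0],
    [0,0,0,0,9.4,-0.1,0]
  ]
}}

```text
t: 10.5
tool_pos: [0.5281, -0.0422, 0.2362]
eef_rot: [-71.7, -0.0, -16.9]
contact_force: [0.7, -0.2, -0.0]
finger_gap: 1.0
```

>>> {"fn": "play_rows", "kwargs": {
  "deltas": [
    [0,0,0,0,0,0,0.4],
    [0,0,0,0,0,0,0.6],
    [0,0,0,0,0,0,0.8],
    [0,0,0,0,0,0,0.9],
    [0,0,0,0,0,0,1],
    [0,0,0,0,0,0,1],
    [0,0,0,0,0,0,1]
  ],
  "force": 40
}}

```text
t: 11.2
tool_pos: [0.5277, -0.0427, 0.2356]
eef_rot: [-71.6, 0.0, -17.1]
contact_force: [-0.2, 4.0, 5.3]
finger_gap: 0.172
```

```bash
python3 - <<'E'
from h import *
im3,w=save('wrist','w10.png')
for q in [.32,.28,.24,.2,.16,.12,.08,.04,0]:
    print(q); delta(F(0,0,.216,q),RT(q))
E
```

```text
0.32
t 11.25 pos [ 0.5277 -0.0427  0.2356] rot [-71.6301   0.0314 -17.084 ] F [1.0935 4.7943 5.514 ] gap 0.17717474358370922
delta [-0.0352 -0.0421 -0.0191] [-0.0825  0.0734  0.0364]
0.28
t 11.25 pos [ 0.5277 -0.0427  0.2356] rot [-71.6301   0.0314 -17.084 ] F [1.0935 4.7943 5.514 ] gap 0.17717474358370922
delta [-2.3271 -0.0417 -0.0199] [-0.0832  0.0912  0.9001]
0.24
t 11.25 pos [ 0.5277 -0.0427  0.2356] rot [-71.6301   0.0314 -17.084 ] F [1.0935 4.7943 5.514 ] gap 0.17717474358370922
delta [-4.6189 -0.0413 -0.0208] [-0.0838  0.1436  1.7625]
0.2
t 11.25 pos [ 0.5277 -0.0427  0.2356] rot [-71.6301   0.0314 -17.084 ] F [1.0935 4.7943 5.514 ] gap 0.17717474358370922
delta [-6.9107 -0.0409 -0.0216] [-0.0844  0.2303  2.6221]
0.16
t 11.25 pos [ 0.5277 -0.0427  0.2356] rot [-71.6301   0.0314 -17.084 ] F [1.0935 4.7943 5.514 ] gap 0.17717474358370922
delta [-9.2025 -0.0405 -0.0224] [-0.085   0.3514  3.4775]
0.12
t 11.25 pos [ 0.5277 -0.0427  0.2356] rot [-71.6301   0.0314 -17.084 ] F [1.0935 4.7943 5.514 ] gap 0.17717474358370922
delta [-11.4944  -0.0401  -0.0232] [-0.0855  0.5066  4.3274]
0.08
t 11.25 pos [ 0.5277 -0.0427  0.2356] rot [-71.6301   0.0314 -17.084 ] F [1.0935 4.7943 5.514 ] gap 0.17717474358370922
delta [-13.7862  -0.0396  -0.024 ] [-0.0861  0.6957  5.1704]
0.04
t 11.25 pos [ 0.5277 -0.0427  0.2356] rot [-71.6301   0.0314 -17.084 ] F [1.0935 4.7943 5.514 ] gap 0.17717474358370922
delta [-16.078   -0.0392  -0.0249] [-0.0866  0.9183  6.0051]
0
t 11.25 pos [ 0.5277 -0.0427  0.2356] rot [-71.6301   0.0314 -17.084 ] F [1.0935 4.7943 5.514 ] gap 0.17717474358370922
delta [-18.3699  -0.0387  -0.0257] [-0.0872  1.1741  6.8303]
```

View pics/w10.png

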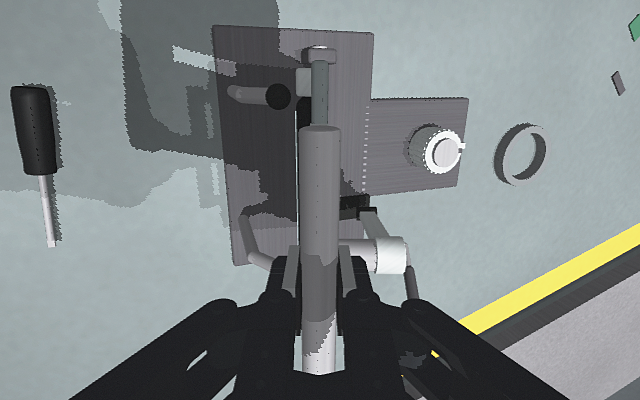

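>>> {"fn": "play_rows", "kwargs": {
  "deltas": [
    [-1.15,0,0,0,0,0.45,1],
    [-2.3,0,0,0,0.02,0.87,1],
    [-3.45,0,0,0,0.04,1.3,1],
    [-4.6,0,0,0,0.07,1.73,1],
    [-5.75,0,0,0,0.11,2.16,1],
    [-6.9,0,0,0,0.16,2.59,1],
    [-8.05,0,0,0,0.22,3.02,1],
    [-9.2,0,0,0,0.28,3.44,1]
  ]
}}

```text
t: 12.05
tool_pos: [0.5376, -0.0111, 0.2437]
eef_rot: [-80.9, 0.0, -17.1]
contact_force: [-1.5, -0.6, 3.7]
finger_gap: 0.169
```

```bash
python3 - <<'E'
from h import *
for q in [.16,.12,.08,.04,0]:
    print(q); delta(F(0,0,.216,q),RT(q))
E
```

```text
0.16
t 12.05 pos [ 0.5376 -0.0111  0.2437] rot [-80.9452   0.0038 -17.0941] F [-1.4887 -0.5748  3.6611] gap 0.16920002483323593
delta [ 0.1125 -0.0441  0.0032] [-0.1008  0.0656  0.0956]
0.12
t 12.05 pos [ 0.5376 -0.0111  0.2437] rot [-80.9452   0.0038 -17.0941] F [-1.4887 -0.5748  3.6611] gap 0.16920002483323593
delta [-2.1793 -0.0442  0.0024] [-0.1014  0.0811  0.9594]
0.08
t 12.05 pos [ 0.5376 -0.0111  0.2437] rot [-80.9452   0.0038 -17.0941] F [-1.4887 -0.5748  3.6611] gap 0.16920002483323593
delta [-4.4711 -0.0442  0.0015] [-0.1021  0.1313  1.8219]
0.04
t 12.05 pos [ 0.5376 -0.0111  0.2437] rot [-80.9452   0.0038 -17.0941] F [-1.4887 -0.5748  3.6611] gap 0.16920002483323593
delta [-6.763  -0.0443  0.0006] [-0.1028  0.2158  2.6817]
0
t 12.05 pos [ 0.5376 -0.0111  0.2437] rot [-80.9452   0.0038 -17.0941] F [-1.4887 -0.5748  3.6611] gap 0.16920002483323593
delta [-9.0548 -0.0443 -0.0003] [-0.1034  0.3347  3.5374]
```

>>> {"fn": "play_rows", "kwargs": {
  "deltas": [
    [-1.15,0,0,0,0.01,0.5,1],
    [-2.3,0,0,0,0.02,0.95,1],
    [-3.45,0,0,0,0.04,1.4,1],
    [-4.6,0,0,0,0.07,1.83,1],
    [-5.75,0,0,0,0.11,2.26,1],
    [-6.9,0,0,0,0.16,2.7,1],
    [-8.05,0,0,0,0.22,3.12,1],
    [-9.1,0,0,0,0.28,3.5,1]
  ]
}}

```text
t: 12.85
tool_pos: [0.5481, 0.0225, 0.2466]
eef_rot: [-90.0, -0.0, -17.1]
contact_force: [0.6, -1.1, 5.1]
finger_gap: 0.167
```

>>> {"fn": "play_rows", "kwargs": {
  "deltas": [
    [0,0,0,0,0,0,1],
    [0,0,0,0,0,0,1],
    [0,0,0,0,0,0,1],
    [0,0,0,0,0,0,1],
    [0,0,0,0,0,0,1]
  ]
}}

```text
t: 13.35
tool_pos: [0.5481, 0.0224, 0.2466]
eef_rot: [-90.0, -0.0, -17.1]
contact_force: [-0.4, 1.0, 6.6]
finger_gap: 0.168
```

```bash
python3 - <<'E'
from h import *
delta(F(0,0,.216,0),RT(0))
im2,s=save('scene','scene7.png'); im3,w=save('wrist','w11.png'); 
cv2.imwrite('pics/c7.png',np.hstack([cv2.resize(im2[60:260,200:400],None,fx=2,fy=2),im3[:,120:520]])[:,:,::-1])
for q in [.1,0,-.1]:
  p=np.radians(15)-1.95; print(q,'tip',proj(s,F(.05-.122*np.cos(p),.055,.125+.122*np.sin(p),q)),'h',proj(s,F(.065,0,.235,q)),'plate corner',proj(s,F(.09,0,.2,q)))
  print(' wrist: collar-side corner', proj(w,F(-.09,0,.2,q)), 'handle end',proj(w,F(-.065,0,.235,q)))
E
```

```text
t 13.35 pos [0.5481 0.0224 0.2466] rot [-89.9844  -0.0332 -17.0864] F [-0.3717  0.9821  6.6379] gap 0.16793714533873239
delta [-0.0156 -0.0364  0.0332] [-0.1225  0.0642  0.0395]
0.1 tip [323.2313 244.7235] h [288.1    157.0286] plate corner [285.0706 177.1603]
 wrist: collar-side corner [274.6265  63.527 ] handle end [256.8176 131.5663]
0 tip [323.5108 246.4631] h [297.9387 158.7098] plate corner [293.3862 178.776 ]
 wrist: collar-side corner [319.2081  63.3329] handle end [319.5849 131.8982]
-0.1 tip [323.5813 248.1397] h [308.0413 161.4115] plate corner [301.9055 181.2242]
 wrist: collar-side corner [363.7723  63.3191] handle end [382.3182 131.2632]
```

View pics/c7.png

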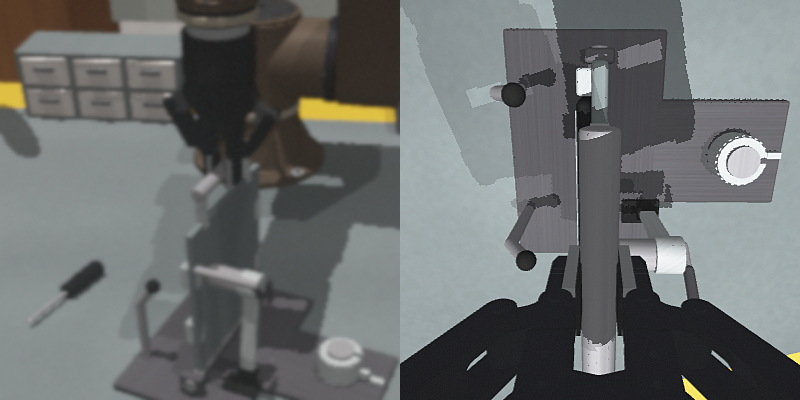

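```bash
python3 - <<'E'
from h import *
print(arm.sign_off()); o=arm.observe(); print(o['t'],o['contact_force'],o['finger_gap'])
E
```

```text
the job is handed in; nothing more can be done
None
the job is handed in; nothing more can be done
```

The easel is ready and handed in at about 13.5 s of the 53 s limit, but the sign-off gave no verdict.

- **Collar:** I turned it about 57° clockwise. In the wrist picture taken while I still gripped it, the pointer sat on the locked mark to within roughly 2°. It still looked lined up in every later wrist view, including the last one.
- **Kickstand:** I pushed the leg down past its over-centre point and it snapped down. After it snapped, the foot showed at pixel (321.5, 240) in the scene picture. That is about 1 pixel from where it should be fully down (1.95 rad), and about 5 pixels from the 1.8 rad limit.
- **Frame:** I gripped it by the handle at 40 N and swung it upright, and I was still holding it at hand-in. The handle end showed at about (320, 132) in the wrist picture, where 0 rad puts it. I estimate the tilt at under 0.01–0.02 rad, and both rests are clear. The tool stayed still for 0.5 s before I handed in.
- **Tape, screwdriver and bottle:** I never came near them and they stood in place in the views I took. I did not measure their positions again at the end.

No check failed. The final readings in the scene picture were a few pixels (about 4–7) off the predicted positions, for the kickstand's foot and the handle's near end. I put that down to reading them by eye.

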